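Seat the guide cover on the horseshoe drilling jig and hold it down

TASK

Fetch the guide cover by its red handle, rest its flat underside on the head of the brass pin in the jig with the hidden socket still to one side (a centimetre or two off), and slide it across until the socket drops over the pin. With the cover square to the jig (its handle and rows of holes along the branches of the shoe, either way round), press it straight down so the sprung bed goes fully home, and finish while still holding it down there. Leave everything else on the bench where it lies.

Things in the scene. Friction and masses are not known exactly. Their poses are not given: they have to be found in the camera images.
- cover: loose aluminium plate, 120 (x) x 110 (y) x 10 mm, flat underside, two rows of black holes along x; red bar handle mid-top, 70 (x) x 28 (y) mm, 10 to 54 mm above the underside. A blind round socket, 14 mm wide, 26 deep, chamfered, is hidden mid-underside. Origin: centre of the underside = socket mouth; z up. About 0.5 kg (+-20%). Starts flat on the bench, underside z = 0
- jig: jig fixed to the bench: blue base 170 (x) x 150 (y) x 30 mm; origin at the centre of its underside. On it a grey sprung bed, 130 x 130 mm, carries a dark horseshoe (part of the bed; 114 mm along x, 110 along y, 20 mm web, branches along x, toe to +x) around the pin. Shoe top 60 mm above the bench with the bed up
- pin: the brass locating pin, fixed to the jig's base, upright in the middle of the bed, inside the horseshoe: 12 mm across with a chamfered rim. Origin: the centre of its flat head, 66 mm above the bench, thus 6 mm above the shoe's top while the bed is up. It does not move with the bed
- bed (a joint): how far the sprung bed and shoe are pressed down, m: 0 = up (start), 0.010 = fully down on its stop. The cover's weight alone hardly moves it; pressing takes some 4 N more to start and 15 N more at the stop; it springs up when let go. Fully down, the underside of the cover is 50 mm above the bench
- tin: a bystander: round steel tin of horseshoe nails, 54 mm across, 50 mm tall (nails stick out to about 62 mm); origin at the centre of its underside
- chalk: a bystander: white marking stick, 100 x 14 x 8 mm; origin at the centre of its underside, x along it
- shoe_a: a bystander: loose bright steel horseshoe lying flat, about 114 x 110 x 8 mm; origin on its underside near the middle of the U, x towards its toe
- shoe_b: a bystander: loose dark steel horseshoe lying flat, about 114 x 110 x 8 mm; origin on its underside near the middle of the U, x towards its toe
- hammer: a bystander: hammer about 300 mm long lying on the bench; x along it from handle to head
- brush: a bystander: hand brush about 220 mm long; x along it from handle to bristles
- tongs: a bystander: dark steel forge tongs about 290 mm long lying flat; origin on the bench near the rivet, x towards the jaws
There are look-alikes about, which are no part of the job. Leave any purple or turquoise look-alike of the cover alone.

How it is judged:
By the outcome, as a careful person would: the job done as asked, in the order asked, and still so for the second after the job is handed in, while the arm keeps its last pose, push and grip.
It also fails if it takes over 50 s, if anything falls off the work surface, if the arm or the gripper's body presses on something with over 40 N, if the wrist force passes 120 N, or if a joint passes its speed limit or range.

ROBOT

A 7-joint arm with a two-finger parallel gripper is mounted at the origin on the work surface. World frame = base frame: x ahead of the robot, y to its left, z up, the work surface at z = 0. Lengths are in m, angles in rad, forces in N, time in s.
With the tool pointing down it reaches from about 0.4 to 0.85 m from the base axis. Payload 10.4 kg.
Tool frame: the origin (TCP) lies midway between the tips of the shut fingers; the grasp point (between the pads) lies 19 mm behind it (manip.pinch_z is the distance from the TCP to the grasp point, in m); y points along the fingers, x is the direction in which the jaws open and shut, and the axes are right-handed (so a half turn about y gives the same grasp; the last joint's range is limited). The gripper opens to 85 mm and grips with 20 to 120 N. Pads are 22 mm wide; open, the fingers measure 114 mm over their backs; the gripper's body (76 mm by 85 mm) begins 54 mm behind the grasp point. The pads swing forward as they close: fully open they stand 13 mm farther back than shut.
Start: joints at [1.169, 0.332, -0.065, 1.46, 0.022, 1.35, -0.088], TCP at [0.231, -0.581, 0.231] pointing down, gripper open.
Joint ranges: [-2.6, 2.6], [-0.5, 2.12], [-1.47, 1.34], [0.16, 2.42], [-1.27, 4.41], [0.06, 2.06], [-2.6, 2.6]. Speed limits (rad/s): [2.22, 2.22, 2.79, 2.79, 3.14, 3.14, 3.14].

INTERFACE

Orientations are given as a unit quaternion [x, y, z, w].
In Python, from workcell import manip gives the robot as it stands.
- The arm moves only by the shell command python3 -m pendant 'ROWS' [OPENING] [FORCE]. ROWS is a JSON object of lists of equal length, an entry for each row: "offset": the shift along the tool's x, y, z scaled (see below), a list of three; "turn": the turn, a rotation vector about the tool's x, y, z scaled (see below), a list of three. A call has 1 to 12 rows; each row is the pose to reach, as a shift and turn from the pose measured when the call began, along the tool's axes at that moment; what a row does not reach only later rows make up. The controller multiplies each number of a shift by 200 mm and each number of a turn by 45 degrees. A row lasts 1/8 s, in which the tool goes at most 62.5 mm and 10.7 degrees, less where a joint would pass 70% of its speed; a pose out of reach is approached as far as the arm can. A call with a number of a shift or a turn outside -1 to 1 is refused whole. A call with a gripper value outside its range is refused whole. OPENING is the opening in per cent of the stroke, from 0 (shut) to 100 (fully open), set as the call begins (- or left out, the last holds). The fingers move at their own pace and stop on an object; FORCE is the grip in N (left out, the last holds). Time passes only in rows, so rows that repeat a pose let the fingers close. It gives the time, the measured TCP pose, the force and the opening at its end, in the units of the state.
- manip.get_obs(): the state, without advancing time (a new reading comes with each control period).
- manip.camera(name): name is "scene" or "side" or "wrist"; returns (picture, depth): 480x640x3 uint8, red, green, blue; 480x640 float32, m along the optical axis (not along the pixel's ray), 0 where there is no reading.
- manip.camera_model(name): a dict with "intrinsics" (3x3 intrinsics, pixels), "k1" (the pictures are not rectified: a ray, as slopes to the right and down, at radius r is drawn at 1 + k1 r^2 times it, then the intrinsics apply), "R" (3x3) and "t" (3): a world point X has camera coordinates R X + t; the wrist camera has in their place "tool_from_camera" (4x4, takes a point from camera to tool coordinates, whose origin is the TCP and whose axes are the tool frame's). Camera axes: x right, y down, z forward; pixel columns grow to the right and rows downward; lengths in m; the calibration is good to about 2 mm. A picture is of the moment at which its call begins: read the wrist's pose just before it. camera_model takes no time and is no camera call.
- manip.hand_in(): hands the job in, once; it reports no verdict.
The state is a dict: "clock": time; "joint_pos": joint angles; "joint_velocities": joint speeds; "tau": joint torques, N m; "position": TCP position; "ee_rot": TCP orientation; "ft_force": force on the tool from outside, world axes, zero at the start; "torque": the same for the moment, N m; "grip_width": opening from 0.0 (shut) to 1.0 (fully open).
Only numpy, scipy, OpenCV 4.12 (cv2) and the standard library are available. Lean on these libraries where they do the work, as an engineer would, in place of code of your own. Each camera call takes 0.05 s, during which the arm holds its last target. There are 200 camera calls.

## Working session

There is one attempt and no reset: what is moved stays moved. The work goes in short steps, Python scripts to look and compute and a shell command to move; the robot and the scene stay as the last step left them, time stands still between calls to the robot, and variables do not carry over. Pictures are saved under pics/ and viewed, about 8 in all and at most 12, crops included, and the job is handed in when it is done.

```bash
mkdir -p pics; ls
cat > h.py <<'E'
import numpy as np, cv2, json
from workcell import manip
from scipy.spatial.transform import Rotation as Ro
def cam(name, save=None):
    o=manip.get_obs(); im,d=manip.camera(name)
    np.savez('%s.npz'%name,im=im,d=d,p=o['position'],q=o['ee_rot'])
    if save: cv2.imwrite('pics/'+save,im[:,:,::-1])
    return im,d
def world(name):
    f=np.load('%s.npz'%name); m=manip.camera_model(name); K=np.array(m['intrinsics']); d=f['d']
    v,u=np.mgrid[0:480,0:640].astype(float)
    xd=(u-K[0,2])/K[0,0]; yd=(v-K[1,2])/K[1,1]; x,y=xd.copy(),yd.copy()
    for _ in range(10):
        s=1+m['k1']*(x*x+y*y); x=xd/s; y=yd/s
    P=np.stack([x*d,y*d,d],-1)
    if 'R' in m: W=(P-np.array(m['t']))@np.array(m['R'])
    else:
        T=np.array(m['tool_from_camera']); W=P@T[:3,:3].T+T[:3,3]
        W=W@Ro.from_quat(f['q']).as_matrix().T+f['p']
    W[d==0]=np.nan
    return f['im'],W
E
python3 - <<'E'
from h import *
o=manip.get_obs(); print({k:np.round(v,3) for k,v in o.items()}); print(manip.pinch_z)
print(Ro.from_quat(o['ee_rot']).as_matrix().round(3))
cam('scene','scene.png');cam('side','side.png')
E
```

```text
pics
{'clock': np.float64(0.0), 'joint_pos': array([ 1.169,  0.333, -0.065,  1.461,  0.022,  1.35 , -0.088]), 'joint_velocities': array([-0.002, -0.001,  0.001,  0.001, -0.   , -0.001,  0.   ]), 'tau': array([-0.0000e+00, -6.2544e+01,  4.9000e-02, -3.9161e+01,  1.6000e-02,
        1.0000e-02,  0.0000e+00]), 'position': array([ 0.231, -0.58 ,  0.23 ]), 'ee_rot': array([-0.585,  0.397, -0.396,  0.585]), 'ft_force': array([0.609, 0.608, 0.349]), 'torque': array([-0.009,  0.007,  0.016]), 'grip_width': np.float64(1.005)}
0.0187
[[ 0.37  -0.001  0.929]
 [-0.929  0.001  0.37 ]
 [-0.001 -1.    -0.   ]]
```

View pics/scene.png

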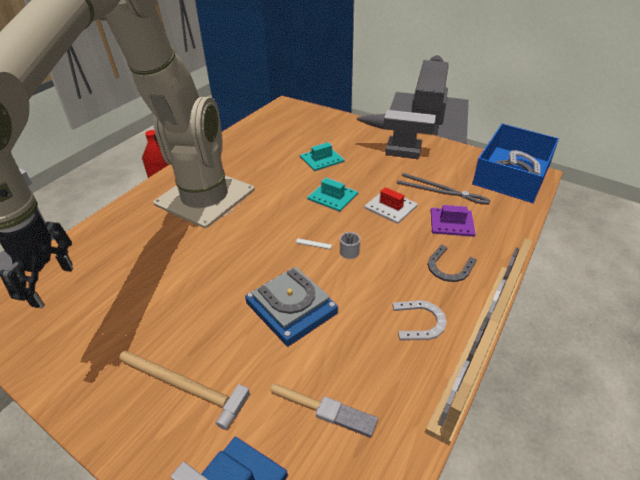

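The scene shows four cover-like plates: red handle on an aluminium plate (391,203), turquoise (322,157) and (333,193), and purple (453,219). The red one fits. The jig is at (291,303) with the brass pin at (290,292). The tin (349,245) and chalk (314,244) lie between them. Next I'll measure both and enlarge a crop to confirm.

Run:
```python
from h import *
im,W=world('scene'); hsv=cv2.cvtColor(im,cv2.COLOR_RGB2HSV)
v,u=np.mgrid[0:480,0:640]
def box(a,b,c,d): return (u>=a)&(u<=c)&(v>=b)&(v<=d)
H,S,V=[hsv[...,i].astype(int) for i in range(3)]
z=W[...,2]
red=box(365,180,420,225)&((H<6)|(H>172))&(S>150)&(V>60)
P=W[red]; P=P[~np.isnan(P[:,0])]; print('red',len(P),P.min(0),P.max(0))
top=P[P[:,2]>np.nanpercentile(P[:,2],95)-.006]
r=cv2.minAreaRect((top[:,:2]*1000).astype(np.float32)); print('handle top',r,np.median(top[:,2]),len(top))
pl=box(360,180,425,225)&(S<60)&(abs(z-.010)<.006); Q=W[pl]; print('plate',len(Q),cv2.minAreaRect((Q[:,:2]*1000).astype(np.float32)),np.median(Q[:,2]))
pin=box(284,286,297,299)&(H>10)&(H<28)&(S>110); Q=W[pin];print('pin',pin.sum(),np.nanmedian(Q,0),u[pin].mean(),v[pin].mean())
bed=box(240,260,345,345)&(abs(z-.060)<.004)&(S<90); Q=W[bed]; print('shoe',len(Q),cv2.minAreaRect((Q[:,:2]*1000).astype(np.float32)),np.median(Q[:,2]), Q.mean(0))
bl=box(240,260,345,345)&(abs(z-.030)<.005)&(H>100)&(H<125)&(S>120); Q=W[bl]; print('base',len(Q),cv2.minAreaRect((Q[:,:2]*1000).astype(np.float32)),np.median(Q[:,2]))
t=box(335,228,365,262)&(z>.03); Q=W[t]; print('tin',np.nanmean(Q,0),np.nanmax(Q,0),np.nanmin(Q,0))
q=box(425,200,480,240)&(H>130)&(H<160)&(S>100); Q=W[q]; print('purple',np.nanmean(Q,0))
q=box(300,170,360,212)&(H>75)&(H<95)&(S>100); Q=W[q]; print('turq',np.nanmean(Q,0),np.nanmax(Q,0),np.nanmin(Q,0))
a=cv2.resize(im[170:240,300:490],None,fx=4,fy=4); b=cv2.resize(im[255:350,235:345],None,fx=3,fy=3)
c=np.zeros((280+285,760,3),np.uint8); c[:280]=a; c[280:,:330]=b
cv2.imwrite('pics/crop1.png',c[:,:,::-1])
```

```text
red 351 [ 0.49226448  0.23045873 -0.00391208] [0.56483799 0.34052429 0.05652891]
handle top ((530.10791015625, 249.99307250976562), (30.120250701904297, 68.8382339477539), 81.59602355957031) 0.052316636651055876 144
plate 672 ((538.6456909179688, 312.0579833984375), (236.74778747558594, 122.08316040039062), 81.33670043945312) 0.009680125802114407
pin 23 [ 0.50368289 -0.23050698  0.06235486] 289.4347826086956 291.60869565217394
shoe 828 ((503.1114807128906, -227.1217041015625), (112.5835189819336, 117.7365493774414), 71.37255859375) 0.05978487532210958 [ 0.50887245 -0.23280719  0.05969255]
base 993 ((504.1040954589844, -231.652587890625), (146.35850524902344, 167.60354614257812), 72.21993255615234) 0.029414654054150533
tin [0.52388481 0.01214894 0.04330945] [0.5497503  0.04226539 0.06277949] [ 0.49584518 -0.01411567  0.03010359]
purple [0.71825376 0.26169326 0.02038165]
turq [0.35977249 0.1928355  0.02063303] [0.41333564 0.26016379 0.05626493] [ 0.2903881   0.15115123 -0.00067316]
```

View pics/crop1.png

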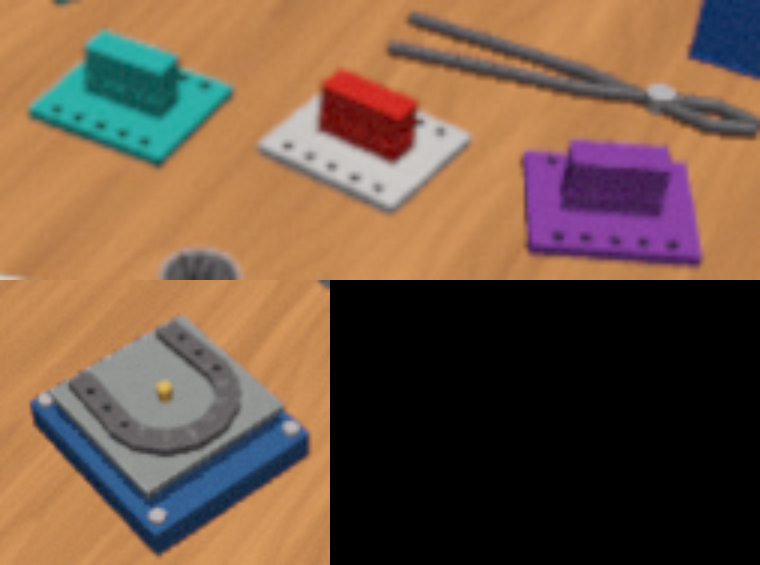

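The crop confirms it: red handle on a bare aluminium plate, with the others fully turquoise or purple. The cover is at (0.530,0.250), x axis about -8.4°. The jig is at (0.504,-0.231), with its branches at about -17.8°. I'll pass over the jig first and take a close view.

```bash
cat >> h.py <<'E'
def yaw():
    R=Ro.from_quat(manip.get_obs()['ee_rot']).as_matrix(); return np.degrees(np.arctan2(R[1,0],R[0,0]))
def goal(p,yd):
    o=manip.get_obs(); R=Ro.from_quat(o['ee_rot']).as_matrix(); c,s=np.cos(np.radians(yd)),np.sin(np.radians(yd))
    G=np.array([[c,0,-s],[s,0,c],[0,-1,0]]).astype(float)
    G[:,2]=np.cross(G[:,0],G[:,1])
    off=R.T@(np.array(p)-o['position'])/.2; t=Ro.from_matrix(R.T@G).as_rotvec()*180/np.pi/45
    print('t',round(float(o['clock']),2),'pos',o['position'].round(4),'yaw',round(yaw(),2),'F',o['ft_force'].round(1),'w',round(float(o['grip_width']),3)); print('OFF',off.round(3),'TURN',t.round(3))
E
python3 - <<'E'
from h import *
goal((.40,-.40,.27),-23); goal((.49,-.25,.28),12)
m=manip.camera_model('wrist'); print(np.array(m['tool_from_camera']).round(3))
E
```

```text
t 0.1 pos [ 0.231  -0.5804  0.2306] yaw -68.3 F [ 0.4 -0.3  0.5] w 0.996
OFF [-0.526 -0.196  1.119] TURN [-1.000e-03 -1.007e+00 -2.000e-03]
t 0.1 pos [ 0.231  -0.5804  0.2306] yaw -68.3 F [ 0.4 -0.3  0.5] w 0.996
OFF [-1.056 -0.246  1.814] TURN [-1.000e-03 -1.784e+00 -1.000e-03]
[[ 1.    -0.     0.001  0.   ]
 [-0.001 -0.317  0.948 -0.142]
 [ 0.    -0.948 -0.317  0.081]
 [ 0.     0.     0.     1.   ]]
```

```bash
python3 -m pendant '{"offset":[[-0.5,-0.2,1],[-0.5,-0.2,1],[-0.5,-0.2,1],[-0.5,-0.2,1],[-0.5,-0.2,1]],"turn":[[0,-1,0],[0,-1,0],[0,-1,0],[0,-1,0],[0,-1,0]]}' 100; python3 -c "
from h import *
goal((.50,-.25,.28),20)"
```

```text
clock: 0.72
position: [0.3827, -0.4106, 0.2713]
ee_rot: [-0.693, 0.139, -0.14, 0.694]
ft_force: [-0.6, 0.5, -1.0]
grip_width: 0.999
t 0.72 pos [ 0.3827 -0.4106  0.2713] yaw -22.78 F [-0.6  0.5 -1. ] w 0.999
OFF [ 0.23  -0.042  0.968] TURN [-0.002 -0.951  0.001]
```

```bash
python3 -m pendant '{"offset":[[0.23,-0.05,0.97],[0.23,-0.05,0.97],[0.23,-0.05,0.97],[0.23,-0.05,0.97],[0.23,-0.05,0.97],[0.23,-0.05,0.97]],"turn":[[0,-0.95,0],[0,-0.95,0],[0,-0.95,0],[0,-0.95,0],[0,-0.95,0],[0,-0.95,0]]}'; python3 -c "
from h import *
cam('wrist','w1.png'); goal((.50,-.05,.28),65)"
```

```text
clock: 1.48
position: [0.4991, -0.2516, 0.2811]
ee_rot: [-0.696, -0.12, 0.12, 0.697]
ft_force: [-0.1, -0.5, -0.2]
grip_width: 1.002
t 1.52 pos [ 0.4991 -0.2516  0.2812] yaw 19.59 F [-0.1 -0.   0.1] w 1.003
OFF [0.342 0.007 0.948] TURN [-1.000e-03 -1.009e+00  1.000e-03]
```

View pics/w1.png

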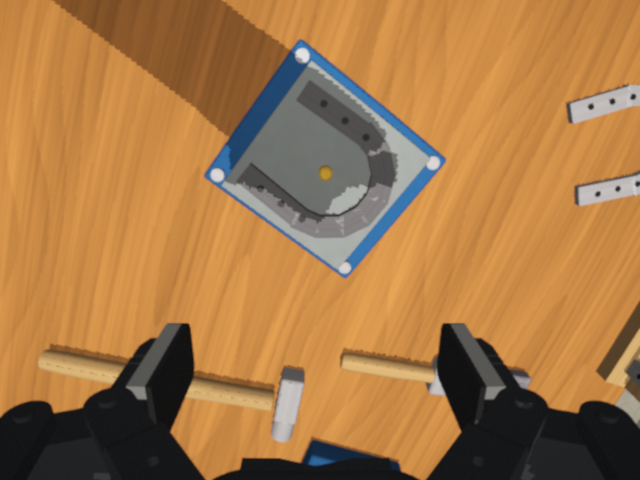

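The wrist view shows the whole jig: pin at (326,173), corner screws at (302,55), (433,163), (345,268) and (217,175). I'll measure from these.

Run:
```python
from h import *
im,W=world('wrist'); hsv=cv2.cvtColor(im,cv2.COLOR_RGB2HSV); H,S,V=[hsv[...,i].astype(int) for i in range(3)]
v,u=np.mgrid[0:480,0:640]
m=(abs(u-326)<12)&(abs(v-173)<12)&(H>12)&(H<30)&(S>130); Q=W[m]; print('pin',m.sum(),np.nanmedian(Q,0),np.nanmean(Q[Q[:,2]>.06],0), u[m].mean(),v[m].mean())
C=[]
for a,b in [(302,55),(433,163),(345,268),(217,175)]:
    m=(np.hypot(u-a,v-b)<12)&(S<50)&(V>140); C.append(np.nanmedian(W[m],0)); print(m.sum(),C[-1].round(4), u[m].mean(),v[m].mean())
C=np.array(C); print('centre',C.mean(0)); 
for a,b in [(0,1),(1,2),(2,3),(3,0)]:
    d=C[b]-C[a]; print(np.hypot(*d[:2]).round(4),np.degrees(np.arctan2(d[1],d[0])).round(2))
m=(abs(W[...,2]-.03)<.006)&(H>98)&(H<125)&(S>110)&(u>190)&(u<460)&(v<290);Q=W[m];print('base',cv2.minAreaRect((Q[:,:2]*1000).astype(np.float32)))
```

```text
pin 156 [ 0.49883603 -0.22863572  0.06508476] [ 0.49895753 -0.22882572  0.06501847] 325.02564102564105 172.89743589743588
180 [ 0.4491 -0.1457  0.0337] 302.45 55.25555555555555
210 [ 0.5877 -0.1914  0.034 ] 430.43809523809523 161.9904761904762
199 [ 0.5469 -0.3092  0.0347] 342.5326633165829 265.15577889447235
168 [ 0.4095 -0.2676  0.0336] 217.51190476190476 175.25
centre [ 0.4982904  -0.22849591  0.03401608]
0.146 -18.24
0.1247 -109.08
0.1436 163.13
0.1281 72.01
base ((499.1283264160156, -229.31130981445312), (147.53182983398438, 167.2437744140625), 72.07190704345703)
```

```bash
python3 -m pendant '{"offset":[[0.34,0,0.95],[0.34,0,0.95],[0.34,0,0.95],[0.34,0,0.95],[0.34,0,0.95]],"turn":[[0,-1,0],[0,-1,0],[0,-1,0],[0,-1,0],[0,-1,0]]}'; python3 -c "
from h import *
goal((.50,.14,.28),81.6)"
```

```text
clock: 2.15
position: [0.4993, -0.0502, 0.2816]
ee_rot: [-0.598, -0.377, 0.377, 0.598]
ft_force: [0.0, -0.6, -0.1]
grip_width: 1.002
t 2.15 pos [ 0.4993 -0.0502  0.2816] yaw 64.48 F [ 0.  -0.6 -0.1] w 1.002
OFF [0.86  0.008 0.407] TURN [-0.    -0.381  0.001]
```

```bash
python3 -m pendant '{"offset":[[0.86,0,0.41],[0.86,0,0.41],[0.86,0,0.41],[0.86,0,0.41],[0.86,0,0.41],[0.86,0,0.41]],"turn":[[0,-0.38,0],[0,-0.38,0],[0,-0.38,0],[0,-0.38,0],[0,-0.38,0],[0,-0.38,0]]}'
python3 - <<'E'
from h import *
cam('wrist','w2.png')
im,W=world('wrist'); hsv=cv2.cvtColor(im,cv2.COLOR_RGB2HSV); H,S,V=[hsv[...,i].astype(int) for i in range(3)]
v,u=np.mgrid[0:480,0:640]; z=W[...,2]
m=((H<6)|(H>172))&(S>150)&(abs(z-.054)<.006); Q=W[m]; print('top',m.sum(),Q.min(0),Q.max(0),np.median(Q,0),cv2.minAreaRect((Q[:,:2]*1000).astype(np.float32)),u[m].mean(),v[m].mean())
d=np.hypot(W[...,0]-.53,W[...,1]-.25)
m=(S<50)&(V>120)&(abs(z-.01)<.006)&(d<.09); Q=W[m]; print('plate',m.sum(),np.median(Q,0),cv2.minAreaRect((Q[:,:2]*1000).astype(np.float32)))
goal((.53,.25,.2),81.6)
E
```

```text
clock: 2.9
position: [0.5001, 0.1377, 0.2814]
ee_rot: [-0.537, -0.46, 0.46, 0.537]
ft_force: [-0.5, -0.5, -0.9]
grip_width: 0.996
top 2340 [0.49159176 0.23265004 0.04801143] [0.56228058 0.26696659 0.05549193] [0.52509352 0.24968241 0.05312321] ((526.8089599609375, 250.03257751464844), (27.14666175842285, 68.71443939208984), 82.22987365722656) 445.5995726495726 205.24102564102563
plate 9498 [0.51737007 0.23759114 0.00927421] ((527.6253662109375, 251.17892456054688), (110.58143615722656, 120.8715591430664), 82.48651885986328)
t 2.95 pos [0.5    0.138  0.2814] yaw 81.29 F [-0.5  0.6 -0.6] w 1.002
OFF [ 0.576  0.407 -0.064] TURN [-0.    -0.007 -0.   ]
```

View pics/w2.png

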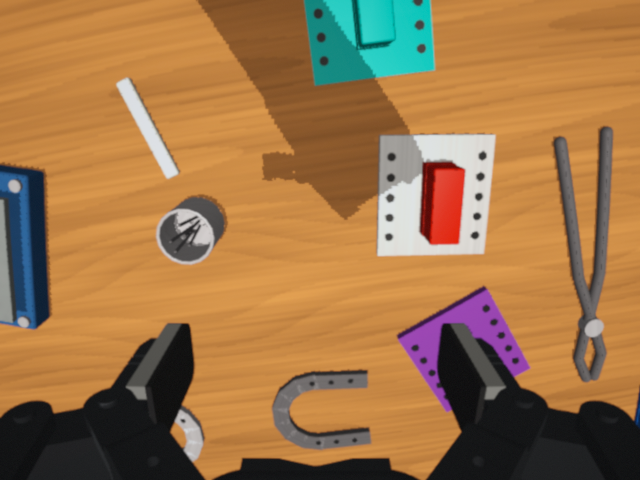

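The cover is at (437,195), clear of the purple and turquoise look-alikes. The wrist gives its centre as (0.527,0.2505) and its y axis as 82.4°. The sizes match (27x69 handle, 110.6x121 plate). Moving above it.

```bash
python3 -c "
from h import *
goal((.527,.2505,.12),82.3)"
```

```text
t 2.95 pos [0.5    0.138  0.2814] yaw 81.29 F [-0.5  0.6 -0.6] w 1.002
OFF [ 0.577  0.807 -0.048] TURN [-0.    -0.022 -0.   ]
```

```bash
python3 -m pendant '{"offset":[[0.3,0.2,-0.02],[0.577,0.5,-0.048],[0.577,0.807,-0.048],[0.577,0.807,-0.048],[0.577,0.807,-0.048],[0.577,0.807,-0.048]],"turn":[[0,-0.022,0],[0,-0.022,0],[0,-0.022,0],[0,-0.022,0],[0,-0.022,0],[0,-0.022,0]]}'
python3 - <<'E'
from h import *
goal((.527,.2505,.016),82.3)
cam('wrist','w3.png')
im,W=world('wrist'); hsv=cv2.cvtColor(im,cv2.COLOR_RGB2HSV); H,S,V=[hsv[...,i].astype(int) for i in range(3)]
z=W[...,2]
m=((H<6)|(H>172))&(S>150)&(abs(z-.054)<.006); Q=W[m]; print('top',m.sum(),np.median(Q,0),cv2.minAreaRect((Q[:,:2]*1000).astype(np.float32)))
E
```

```text
clock: 3.7
position: [0.5284, 0.25, 0.1225]
ee_rot: [0.534, 0.466, -0.464, -0.532]
ft_force: [0.2, 0.8, -0.4]
grip_width: 1.003
t 3.7 pos [0.5284 0.25   0.1225] yaw 82.17 F [ 0.2  0.8 -0.4] w 1.003
OFF [0.001 0.533 0.009] TURN [ 0.004 -0.003  0.001]
top 6365 [0.52358259 0.25152368 0.05343563] ((527.2149047851562, 251.2486572265625), (27.0020694732666, 69.58031463623047), 82.77584838867188)
```

View pics/w3.png

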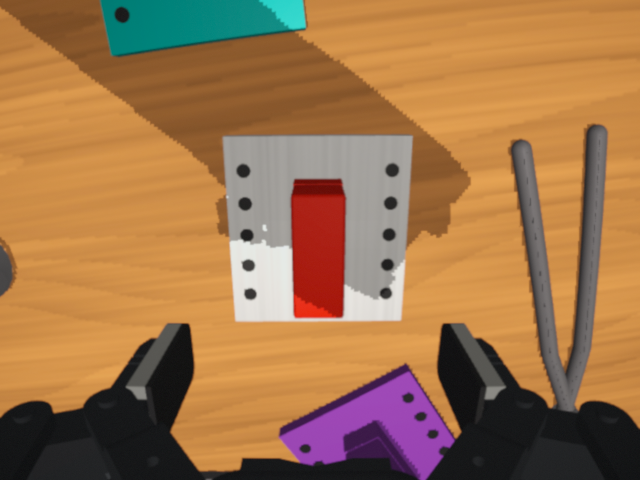

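The red handle is centred between the jaws (columns 293–345) and refined measurements agree. Descending and gripping.

```bash
python3 -m pendant '{"offset":[[0.003,0.25,0.006],[0.003,0.45,0.006],[0.003,0.53,0.006],[0.003,0.53,0.006]],"turn":[[0,-0.01,0],[0,-0.01,0],[0,-0.01,0],[0,-0.01,0]]}' && python3 -c "
from h import *
goal((.527,.251,.016),82.5)"
```

```text
clock: 4.25
position: [0.5281, 0.2508, 0.0172]
ee_rot: [0.532, 0.468, -0.466, -0.531]
ft_force: [-0.2, -0.5, 0.8]
grip_width: 0.998
t 4.25 pos [0.5281 0.2508 0.0172] yaw 82.6 F [-0.2 -0.5  0.8] w 0.998
OFF [0.    0.006 0.005] TURN [0.004 0.002 0.001]
```

```bash
python3 -m pendant '{"offset":[[0,0,0],[0,0,0],[0,0,0],[0,0,0],[0,0,0],[0,0,0],[0,0,0]],"turn":[[0,0,0],[0,0,0],[0,0,0],[0,0,0],[0,0,0],[0,0,0],[0,0,0]]}' 0 80
```

```text
clock: 5.12
position: [0.5287, 0.2513, 0.0182]
ee_rot: [0.532, 0.468, -0.465, -0.53]
ft_force: [-1.2, -0.9, 7.0]
grip_width: 0.318
```

```bash
python3 -m pendant '{"offset":[[0,-0.1,0],[0,-0.3,0],[0,-0.6,0],[0,-0.65,0],[0,-0.65,0]],"turn":[[0,0,0],[0,0,0],[0,0,0],[0,0,0],[0,0,0]]}' && python3 -c "
from h import *
goal((.56,.07,.15),79);goal((.603,-.263,.15),72.1)"
```

```text
clock: 5.75
position: [0.528, 0.2509, 0.1485]
ee_rot: [0.532, 0.468, -0.465, -0.53]
ft_force: [-0.0, -0.1, -5.1]
grip_width: 0.319
t 5.75 pos [0.528  0.2509 0.1485] yaw 82.59 F [-0.  -0.1 -5.1] w 0.319
OFF [-0.876 -0.007 -0.276] TURN [0.007 0.08  0.002]
t 5.75 pos [0.528  0.2509 0.1485] yaw 82.59 F [-0.  -0.1 -5.1] w 0.319
OFF [-2.499 -0.007 -0.704] TURN [0.007 0.233 0.003]
```

Lifted: Fz is -5.1 N, about 0.5 kg. Carrying it across now.

```bash
python3 -m pendant '{"offset":[[-0.2,0,-0.05],[-0.5,0,-0.12],[-0.8,0,-0.22],[-0.95,0,-0.3],[-0.95,0,-0.3]],"turn":[[0.007,0.02,0],[0.007,0.05,0],[0.007,0.08,0],[0.007,0.09,0],[0.007,0.09,0]]}' && python3 -c "
from h import *
goal((.603,-.263,.15),72.1)"
```

```text
clock: 6.38
position: [0.5625, 0.0502, 0.1461]
ee_rot: [-0.548, -0.445, 0.447, 0.55]
ft_force: [-0.7, 0.7, -5.6]
grip_width: 0.317
t 6.38 pos [0.5625 0.0502 0.1461] yaw 78.19 F [-0.7  0.7 -5.6] w 0.317
OFF [-1.492 -0.021 -0.519] TURN [-0.004  0.135 -0.001]
```

```bash
python3 -m pendant '{"offset":[[-0.2,0,-0.07],[-0.5,0,-0.17],[-0.8,-0.01,-0.27],[-0.95,-0.02,-0.33],[-0.95,-0.02,-0.33]],"turn":[[0,0.03,0],[0,0.07,0],[0,0.1,0],[0,0.135,0],[0,0.135,0]]}' && python3 -c "
from h import *
goal((.603,-.263,.15),72.1)"
```

```text
clock: 7.0
position: [0.5875, -0.1518, 0.1482]
ee_rot: [-0.571, -0.413, 0.417, 0.574]
ft_force: [-0.6, 1.2, -5.8]
grip_width: 0.319
t 7.0 pos [ 0.5875 -0.1518  0.1482] yaw 71.87 F [-0.6  1.2 -5.8] w 0.319
OFF [-0.504 -0.01  -0.247] TURN [-0.007 -0.005 -0.002]
```

```bash
python3 -m pendant '{"offset":[[-0.25,-0.01,-0.12],[-0.5,-0.01,-0.25],[-0.5,-0.01,-0.25],[-0.5,-0.01,-0.25],[-0.5,-0.01,-0.25]],"turn":[[-0.005,-0.005,0],[-0.007,-0.005,0],[-0.007,-0.005,0],[-0.007,-0.005,0],[-0.007,-0.005,0]]}' && python3 -c "
from h import *
goal((.603,-.263,.15),72.1); cam('wrist','w4.png')"
```

```text
clock: 7.62
position: [0.6043, -0.2597, 0.1497]
ee_rot: [-0.571, -0.417, 0.417, 0.571]
ft_force: [-0.1, 0.4, -3.8]
grip_width: 0.317
t 7.62 pos [ 0.6043 -0.2597  0.1497] yaw 72.29 F [-0.1  0.4 -3.8] w 0.317
OFF [-0.018 -0.001  0.001] TURN [-0.001  0.004 -0.   ]
```

View pics/w4.png

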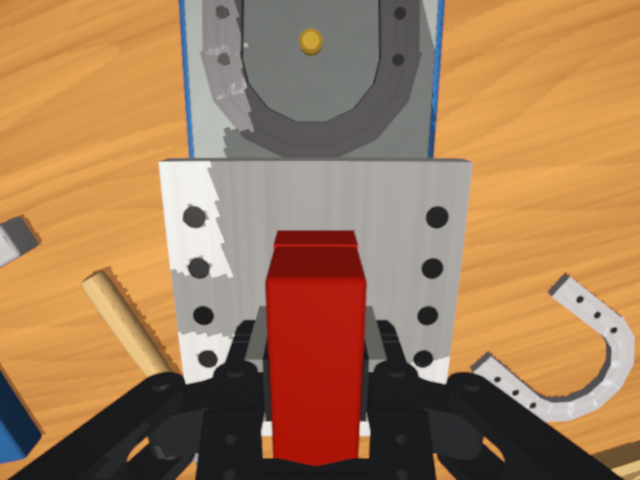

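The held cover is at rows 160–430, with the pin visible ahead of it at (311,41). One picture now gives both, so I'll compare them in tool axes.

Run:
```python
from h import *
im,W=world('wrist'); f=np.load('wrist.npz'); R=Ro.from_quat(f['q']).as_matrix()
T=(W-f['p'])@R*1000   # tool coords mm
hsv=cv2.cvtColor(im,cv2.COLOR_RGB2HSV); H,S,V=[hsv[...,i].astype(int) for i in range(3)]
v,u=np.mgrid[0:480,0:640]
m=(np.hypot(u-311,v-41)<15)&(H>12)&(H<30)&(S>130)&(W[...,2]>.062); Q=T[m]; print('pin',m.sum(),np.median(Q,0),(Q.min(0)+Q.max(0))/2, np.median(W[m],0))
m=(S<60)&(v>155)&(v<420)&(u>150)&(u<480)&(W[...,2]>.12)&(W[...,2]<.16)&(V>90); Q=T[m]; print('plate y',np.median(Q[:,1]))
L=[];E=[]
for r in range(170,330,8):
    k=m[r]; c=np.where(k)[0]; L.append((T[r,c[0]][[0,2]],T[r,c[-1]][[0,2]]))
L=np.array(L); mid=L.mean(1); print('width',np.diff(L[:,:,0],axis=1).mean(),'mid x',mid[:,0].mean()); 
for i in (0,1): print('edge angle from z', np.degrees(np.polyfit(L[:,i,1],L[:,i,0],1)[0]))
F=np.array([T[np.where(m[:,c])[0][0],c][[0,2]] for c in range(180,460,8)]); p=np.polyfit(F[:,0],F[:,1],1); print('front edge z at 0',p[1],'slope deg',np.degrees(p[0]))
q=((H<6)|(H>172))&(S>150)&(T[...,1]<np.nanmin(T[...,1][((H<6)|(H>172))&(S>150)])+8)&(v<420); Q=T[q]; print('handle top',Q.min(0),Q.max(0))
# jig blue edges
b=(H>98)&(H<125)&(S>110)&(v<155)&(abs(W[...,2]-.03)<.007)&(u>150)&(u<460)
L=[];
for r in range(5,150,6):
    c=np.where(b[r])[0]; c2=c[c<300]; c3=c[c>300]
    if len(c2) and len(c3): L.append((T[r,c2[0]][[0,2]],T[r,c3[-1]][[0,2]]))
L=np.array(L); print('jig width',np.median(np.diff(L[:,:,0],axis=1)),'mid',np.median(L.mean(1)[:,0]))
for i in (0,1): print('jig edge deg', np.degrees(np.polyfit(L[:,i,1],L[:,i,0],1)[0]))
```

```text
pin 457 [ -3.14250923  84.70616413 108.63577514] [ -3.16838342  85.08785447 108.86139024] [ 0.49978677 -0.22946051  0.06513618]
plate y 8.67432283090859
width 109.26854716243818 mid x -0.4035020763049674
edge angle from z -0.21368705586249384
edge angle from z 0.2340669859875997
front edge z at 0 60.65302229619483 slope deg -0.12546449657590342Traceback (most recent call last):
  File "<stdin>", line 14, in <module>
    return umr_minimum(a, axis, None, out, keepdims, initial, where)
ValueError: zero-size array to reduction operation minimum which has no identity
```

Run:
```python
from h import *
im,W=world('wrist'); f=np.load('wrist.npz'); R=Ro.from_quat(f['q']).as_matrix()
T=(W-f['p'])@R*1000
hsv=cv2.cvtColor(im,cv2.COLOR_RGB2HSV); H,S,V=[hsv[...,i].astype(int) for i in range(3)]
v,u=np.mgrid[0:480,0:640]
b=(H>98)&(H<125)&(S>110)&(v<155)&(abs(W[...,2]-.03)<.008)&(u>150)&(u<460)
for sel,pick in ((u<300,0),(u>300,-1)):
    E=np.array([T[r,np.where((b&sel)[r])[0][pick]][[0,2]] for r in range(3,150,4) if (b&sel)[r].any()])
    p=np.polyfit(E[:,1],E[:,0],1); print(len(E),'jig edge deg',np.degrees(np.arctan(p[0])).round(2),'x at z=108',np.polyval(p,108.7).round(2))
```

```text
37 jig edge deg 0.28 x at z=108 -76.32
37 jig edge deg 0.48 x at z=108 70.26
```

Relative to the held cover, the pin is 108.0 mm ahead along tool z and 2.75 mm toward -x, and the jig is 0.4° off. I'll move 93 mm ahead, so the socket stays 15 mm short, and go down to about 8 mm above the pin.

```bash
python3 -m pendant '{"offset":[[-0.014,0,0.2],[-0.014,0,0.4],[-0.014,0.1,0.465],[-0.014,0.25,0.465],[-0.014,0.29,0.465],[-0.014,0.29,0.465],[-0.014,0.29,0.465]],"turn":[[0,0.009,0],[0,0.009,0],[0,0.009,0],[0,0.009,0],[0,0.009,0],[0,0.009,0],[0,0.009,0]]}' && python3 -c "
from h import *
d=np.load('wrist.npz');o=manip.get_obs();print(((o['position']-d['p'])@Ro.from_quat(d['q']).as_matrix()*1000).round(2)); goal(o['position'],71.9)"
```

```text
clock: 8.55
position: [0.5157, -0.2344, 0.0932]
ee_rot: [0.573, 0.415, -0.415, -0.572]
ft_force: [0.0, -0.4, -4.2]
grip_width: 0.318
[-2.89 56.65 91.99]
t 8.55 pos [ 0.5157 -0.2344  0.0932] yaw 71.88 F [ 0.  -0.4 -4.2] w 0.318
OFF [0. 0. 0.] TURN [ 0.001 -0.    -0.001]
```

```bash
python3 -m pendant '{"offset":[[0,0.03,0],[0,0.04,0],[0,0.045,0],[0,0.045,0]],"turn":[[0,0,0],[0,0,0],[0,0,0],[0,0,0]]}' && python3 -m pendant '{"offset":[[0,0.004,0],[0,0.008,0],[0,0.008,0]],"turn":[[0,0,0],[0,0,0],[0,0,0]]}'
```

```text
clock: 9.05
position: [0.5157, -0.2344, 0.0842]
ee_rot: [0.573, 0.415, -0.415, -0.572]
ft_force: [0.2, -0.0, -5.0]
grip_width: 0.319
clock: 9.43
position: [0.516, -0.2345, 0.0839]
ee_rot: [0.573, 0.415, -0.415, -0.572]
ft_force: [-5.2, 1.8, 9.3]
grip_width: 0.319
```

Contact: the TCP is at 0.0839, so the underside is at 66 mm on the pin head, with the socket about 16 mm off. Sliding along +z with light pressure.

```bash
python3 -m pendant '{"offset":[[0,0.004,0.01],[0,0.004,0.02],[0,0.004,0.03],[0,0.004,0.04],[0,0.004,0.05],[0,0.004,0.06]],"turn":[[0,0,0],[0,0,0],[0,0,0],[0,0,0],[0,0,0],[0,0,0]]}' && python3 -c "
from h import *
d=np.load('wrist.npz');o=manip.get_obs();print(((o['position']-d['p'])@Ro.from_quat(d['q']).as_matrix()*1000).round(2)); goal(o['position'],71.9)"
```

```text
clock: 10.18
position: [0.506, -0.2312, 0.084]
ee_rot: [0.574, 0.416, -0.414, -0.571]
ft_force: [4.4, -0.7, 1.8]
grip_width: 0.318
[ -2.74  65.8  102.26]
t 10.18 pos [ 0.506  -0.2312  0.084 ] yaw 71.88 F [ 4.4 -0.7  1.8] w 0.318
OFF [0. 0. 0.] TURN [ 0.006 -0.    -0.002]
```

```bash
python3 -m pendant '{"offset":[[0,0.006,0.008],[0,0.006,0.015],[0,0.006,0.02],[0,0.006,0.025],[0,0.006,0.03],[0,0.006,0.03]],"turn":[[0,0,0],[0.003,0,0],[0.006,0,0],[0.006,0,0],[0.006,0,0],[0.006,0,0]]}' && python3 -c "
from h import *
d=np.load('wrist.npz');o=manip.get_obs();print(((o['position']-d['p'])@Ro.from_quat(d['q']).as_matrix()*1000).round(2)); goal(o['position'],71.9)"
```

```text
clock: 10.92
position: [0.4995, -0.2291, 0.0821]
ee_rot: [-0.572, -0.414, 0.416, 0.573]
ft_force: [0.4, -0.8, -4.7]
grip_width: 0.317
[ -2.76  67.7  109.07]
t 10.93 pos [ 0.4995 -0.2291  0.0821] yaw 71.88 F [ 0.4 -0.8 -4.7] w 0.317
OFF [0. 0. 0.] TURN [-0.002 -0.001 -0.001]
```

It dropped: z fell 2 mm and the force is back to the hanging weight, so the socket has found the pin. Lowering to the shoe.

```bash
python3 -m pendant '{"offset":[[0,0.006,0],[0,0.012,0],[0,0.018,0],[0,0.018,0]],"turn":[[0,0,0],[0,0,0],[0,0,0],[0,0,0]]}' && python3 -c "
from h import *
d=np.load('wrist.npz');o=manip.get_obs();print(((o['position']-d['p'])@Ro.from_quat(d['q']).as_matrix()*1000).round(2)); goal(o['position'],71.9)"
```

```text
clock: 11.42
position: [0.4995, -0.2291, 0.0786]
ee_rot: [-0.572, -0.414, 0.416, 0.573]
ft_force: [-0.7, 0.5, -4.0]
grip_width: 0.32
[ -2.74  71.25 109.07]
t 11.43 pos [ 0.4995 -0.2291  0.0786] yaw 71.88 F [-0.7  0.5 -4. ] w 0.32
OFF [0. 0. 0.] TURN [-0.002 -0.001 -0.001]
```

It is free inside and 5 mm below the pin head, with no side force. Pressing the bed down.

```bash
python3 -m pendant '{"offset":[[0,0.01,0],[0,0.02,0],[0,0.03,0],[0,0.04,0],[0,0.05,0],[0,0.056,0],[0,0.056,0]],"turn":[[0,0,0],[0,0,0],[0,0,0],[0,0,0],[0,0,0],[0,0,0],[0,0,0]]}' && python3 -c "
from h import *
d=np.load('wrist.npz');o=manip.get_obs();print(((o['position']-d['p'])@Ro.from_quat(d['q']).as_matrix()*1000).round(2)); goal(o['position'],71.9)"
```

```text
clock: 12.3
position: [0.4995, -0.2292, 0.0686]
ee_rot: [-0.572, -0.414, 0.416, 0.573]
ft_force: [-10.4, 2.9, 14.5]
grip_width: 0.319
[ -2.8   81.29 109.  ]
t 12.3 pos [ 0.4995 -0.2292  0.0686] yaw 71.87 F [-10.4   2.9  14.5] w 0.319
OFF [0. 0. 0.] TURN [-0.002 -0.001 -0.002]
```

```bash
python3 -m pendant '{"offset":[[0,0.008,0.003],[0,0.012,0.004],[0,0.016,0.004],[0,0.016,0.004],[0,0.016,0.004]],"turn":[[0,0,0],[0,0,0],[0,0,0],[0,0,0],[0,0,0]]}' - 110
python3 - <<'E'
from h import *
d=np.load('wrist.npz');o=manip.get_obs();print(((o['position']-d['p'])@Ro.from_quat(d['q']).as_matrix()*1000).round(2)); goal(o['position'],71.9)
cam('side'); cam('scene'); cam('wrist')
s=np.load('side.npz')['im']; c=np.load('scene.npz')['im']; w=np.load('wrist.npz')['im']
cv2.imwrite('pics/end.png',np.vstack([np.hstack([cv2.resize(s,(400,300)),cv2.resize(w,(400,300))]),np.hstack([cv2.resize(c[200:380,190:430],(400,300)),cv2.resize(c,(400,300))])])[:,:,::-1])
E
```

```text
clock: 12.92
position: [0.4995, -0.2292, 0.0682]
ee_rot: [0.573, 0.414, -0.416, -0.572]
ft_force: [-14.4, 3.6, 30.9]
grip_width: 0.313
[ -2.86  81.69 109.  ]
t 12.93 pos [ 0.4995 -0.2292  0.0682] yaw 71.85 F [-14.4   3.6  30.9] w 0.313
OFF [0. 0. 0.] TURN [ 0.    -0.001 -0.004]
```

View pics/end.png

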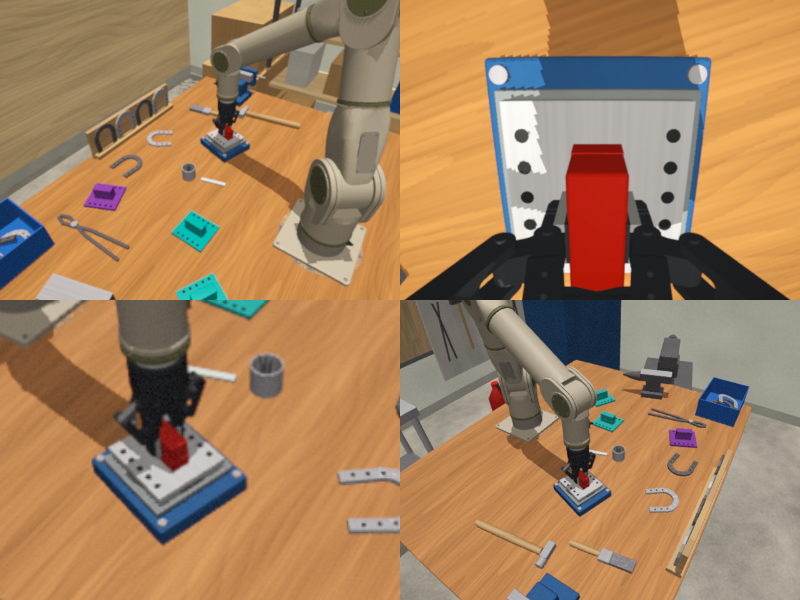

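The cover sits squarely on the bed, covering the shoe, with everything else in place. One numeric check of plate height and squareness, then a short hold.

```bash
python3 - <<'E'
from h import *
im,W=world('wrist'); f=np.load('wrist.npz'); R=Ro.from_quat(f['q']).as_matrix(); T=(W-f['p'])@R*1000
hsv=cv2.cvtColor(im,cv2.COLOR_RGB2HSV); H,S,V=[hsv[...,i].astype(int) for i in range(3)]
u=np.mgrid[0:480,0:640][1]; z=W[...,2]
m=(S<60)&(V>90)&(abs(z-.060)<.004)&(abs(T[...,0])<62)&(T[...,2]>20)&(T[...,2]<70); 
Q=W[m]; print('plate top z',np.median(Q[:,2])); A=np.c_[T[m][:,[0,2]],np.ones(m.sum())]; print('tilt deg',np.degrees(np.linalg.lstsq(A,T[m][:,1],rcond=None)[0][:2]))
b=(H>98)&(H<125)&(S>110)&(abs(z-.03)<.008)
for n,k in (('plate',m),('jig',b)):
  for sel,pick in ((u<300,0),(u>340,-1)):
    E=np.array([T[r,np.where((k&sel)[r])[0][pick]][[0,2]] for r in range(100,400,4) if (k&sel)[r].any()])
    p=np.polyfit(E[:,1],E[:,0],1); print(n,len(E),np.degrees(np.arctan(p[0])).round(2),p[1].round(1))
E
python3 -m pendant '{"offset":[[0,0.012,0],[0,0.012,0],[0,0.012,0],[0,0.012,0]],"turn":[[0,0,0],[0,0,0],[0,0,0],[0,0,0]]}'
```

```text
plate top z 0.059520930784370485
tilt deg [-0.04313197  0.09972397]
plate 28 0.81 -55.7
plate 28 -4.84 57.2
jig 69 -0.37 -73.0
jig 68 0.01 73.1
clock: 13.58
position: [0.4997, -0.2293, 0.0682]
ee_rot: [0.574, 0.414, -0.416, -0.572]
ft_force: [-16.1, 3.5, 29.1]
grip_width: 0.312
```

```bash
python3 -c "
from h import *
print(manip.hand_in()); o=manip.get_obs(); print(o['clock'],o['position'],o['ft_force'])"
```

```text
the job is handed in; nothing more can be done
None
the job is handed in; nothing more can be done
```

The guide cover is on the jig with its socket over the pin. I handed the job in at about 13.6 s, with the arm still holding it down at the bed's stop.

- **Sequence:** I picked it up by the red handle and rested its underside on the pin head, with the socket about 16 mm to one side. I then slid it along the branches until it dropped. At that point the height fell 2 mm and the force returned to the cover's hanging weight. It lowered freely to 5 mm below the pin head, and then I pressed straight down.
- **Bed down:** In the last checks the plate top was at 59.5 mm; fully down it should be 60. The arm's height puts the underside at about 50.2 mm. The vertical push was about 29 N, well above the 15 N needed. In the last 0.4 mm the force doubled, which fits the bed being on its stop.
- **Square and flat:** The plate was level within 0.1°, and the jig's edges were within 0.4° of the gripper. I also tried to measure the plate's edges directly in the last picture, but one fit disagreed at -4.8°. I think it picked up the grey bed, because the plate was square to the gripper (within about 0.2°) before lowering and looks parallel to the jig in the picture.
- **Unexplained:** A side force of about 16 N remained while pressing. A shift of less than 1 mm did not reduce it.
- **Bystanders:** In the final picture nothing else on the bench appears to have moved.

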